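# Fetch the bearing ring from behind the drive modules

## Robot

A 6-joint arm with a two-finger parallel gripper is mounted at the origin on the work surface. World frame = base frame: x ahead of the robot, y to its left, z up, the work surface at z = 0. Lengths are in m, angles in rad, forces in N, time in s.
With the tool pointing down it reaches from about 0.35 to 0.775 m from the base axis. Payload 7.3 kg.
Tool frame: the origin (TCP) lies at the centre of the arm's flange, where the gripper is bolted on; the fingertips stand 178 mm ahead of it and the grasp point (between the pads) lies 159 mm ahead of it; z points along the fingers, y is the line along which they close (so a half turn about z gives the same grasp; the last joint's range is limited). The gripper opens to 92 mm and grips with 3 to 60 N. Pads are 19 mm wide; open, the fingers measure 130 mm over their backs; the gripper's body (75 mm by 190 mm) begins 47 mm behind the grasp point.
Start: joints at [-1.299, 0.342, 1.524, -0, 1.275, -0.146], TCP at [0.213, -0.48, 0.405] pointing down, gripper open.
Joint ranges: [-2.53, 2.53], [-0.77, 2.02], [0.04, 2.7], [-1, 4.14], [0.28, 2.66], [-3.11, 3.11]. Speed limits (rad/s): [2.57, 2.57, 3.14, 3.14, 3.14, 3.14].

## Interface

Orientations are given as [roll, pitch, yaw] about the fixed x, y, z axes, in that order (R = Rz(yaw) Ry(pitch) Rx(roll)).
In Python, from cell import robot gives the robot as it stands.
- The arm moves only by the shell command python3 -m pendant FILE [OPENING] [FORCE], which reads ROWS from the file FILE. ROWS is a JSON list of rows, 1 to 8 of them, each of 6 numbers: dx, dy, dz in parts of the range, where 1.0 means 250 mm, then a rotation vector rx, ry, rz in a scale on which 1.0 is pi rad; each row shifts and turns the commanded pose from where the row before left it, along the tool's axes as they then stand; what a row does not reach is not made up. A row lasts 1/12 s, in which the tool goes at most 0.0417 m and 0.125 rad, less where a joint would pass 70% of its speed; a pose out of reach is approached as far as the arm can. OPENING is the finger opening in m, set as the command begins (- or left out keeps the last). The fingers move at their own pace and stop on an object; FORCE is the grip in N (left out, the last holds). Time passes only in rows, so rows that do not move let the fingers close. It prints the time, the measured TCP pose, the force, the opening and the grip force at its end. Input that does not fit is refused with a message, and nothing moves.
- robot.observe(): the state, without advancing time (a new reading comes with each control period).
- robot.read_camera(name): name is "scene" or "top" or "wrist"; returns a dict with "image" (480x640x3 uint8, red, green, blue), "fx", "fy", "cx", "cy" (pixels), "k1" (the pictures are not rectified: a ray, as slopes to the right and down, at radius r is drawn at 1 + k1 r^2 times it, then the intrinsics apply), "pose" (4x4, takes a point from camera to world coordinates). Camera axes: x right, y down, z forward; pixel columns grow to the right and rows downward; lengths in m; the calibration is good to about 2 mm. A picture is of the moment at which its call begins. There is no depth.
- robot.hand_in(): hands the job in; it is judged then, once.
The state is a dict: "time": time; "qpos": joint angles; "qvel": joint speeds; "joint_efforts": joint torques, N m; "tool_pos": TCP position; "tool_rot": TCP orientation; "contact_force": force on the tool from outside, world axes, zero at the start; "torque": the same for the moment, N m; "opening": finger opening in m; "grip_force": force on a finger pad.
Only numpy, scipy, OpenCV 4.12 (cv2) and the standard library are available. Lean on these libraries where they do the work, as an engineer would, in place of code of your own. Each camera call takes 0.05 s, during which the arm holds its last target. There are 200 camera calls.

## Task

The steel ring lying behind the two drive modules on the kitting board is needed on the assembly fixture: first clear both modules off the board and stand them side by side on the black parking mat, then slip the ring over the fixture's post so it lies flat on the fixture plate. Finally put the modules back on the board, each upright and centred on the rubber plate of its own shape (round module on the round plate, square module on the square plate), and never tip a module over. Leave the blue bin, the screwdriver and the small aluminium cap where they are.

Things in the scene. Friction and masses are not known exactly. Their poses are not given: they have to be found in the camera images.
- motor: Round drive module, white with black bands, 600 g or so (the mass varies): upright cylinder 70 mm diameter and 70 mm tall, with a black round hub of 30 mm diameter and 40 mm height standing centred on its top (110 mm tall in all). The hub is the place to grip. Origin: centre of its underside; z up. Starts on plate_round.
- gearbox: Square drive module, white with a black band, 600 g or so (the mass varies): upright block 64 x 64 mm and 70 mm tall, with the same black round hub (30 mm diameter, 40 mm tall) centred on its top (110 mm tall in all). The hub is the place to grip. Origin: centre of its underside; z up, x and y square to its sides. Starts on plate_square.
- ring: Plain steel bearing ring, 50 mm outside diameter, 32 mm bore, 26 mm tall, 150 g, lying flat on the kitting board close behind (beyond, seen from the robot) the two modules; only 7 to 22 mm of gap to each, so there is no proper room for a gripper until both are gone. Origin: centre of its underside; z up.
- plate_round: Fixed black rubber disc, 84 mm diameter, 4 mm thick, home of the round module. Lies on the kitting board, a fixed blue slab with a grey face, 200 x 210 x 8 mm. Origin: centre of its underside, 8 mm above the bench (top 4 mm above the origin). x points from the modules' side of the board to the ring's side; the two plates lie 86 mm apart along y.
- plate_square: Fixed square black rubber plate, 74 x 74 mm, 4 mm thick, on the same board beside the round plate: home of the square module. Origin: centre of its underside, 8 mm above the bench (top 4 mm above the origin). Axes as for plate_round.
- park: Parking mat: fixed black rubber rectangle lying on the bench, 150 mm along its x by 240 mm along its y, 4 mm thick, empty at the start. Origin: centre of its underside, on the bench.
- fixture: Assembly fixture: fixed square aluminium plate 110 x 110 mm, 12 mm thick, with a steel post of 14 mm diameter standing at its centre, 32 mm tall above the plate and tapered over the last 8 mm. The ring goes over the post (9 mm of play all round) and lies on the plate. Origin: centre of the plate's underside, on the bench; the post's axis is z.
- bin: Bystander: small open blue plastic bin, 90 x 120 mm, 50 mm tall, on the left beyond the work. Origin: centre of its underside. Leave it.
- driver: Bystander: small screwdriver with a black handle lying on the bench on the right beyond the work, about 150 mm long and up to 30 mm tall. Leave it.
- cap: Bystander: small solid aluminium disc, 36 mm diameter, 14 mm tall, lying on the bench near the robot. Origin: centre of its underside. Leave it.
There are look-alikes about, which are no part of the job. Leave any brown or red look-alike of the motor alone. What is shaped like the gearbox but red is not meant.

How it is judged:
On the way, in this order (a step that is already met when the one before it is completed fails the run):
1. both modules stand upright on the parking mat (x of motor in the frame of park between -0.065 and 0.065 m and y of motor in the frame of park between -0.11 and 0.11 m and z of motor in the frame of park between 0 and 0.009 m and angle between each of motor, gearbox's own z axis and vertical below 0.1 rad and x of gearbox in the frame of park between -0.065 and 0.065 m and y of gearbox in the frame of park between -0.11 and 0.11 m and z of gearbox in the frame of park between 0 and 0.009 m and linear speed of each of motor, gearbox below 0.02 m/s), for 0.2 s.
2. the ring lies flat on the fixture plate, over the post (horizontal distance between ring and fixture below 0.0115 m and z of ring in the frame of fixture between 0.008 and 0.016 m and angle between ring's own z axis and vertical below 0.1 rad and linear speed of ring below 0.02 m/s), for 0.2 s.
At the end, for the whole second after the job is handed in: Ring flat on the fixture plate around the post (underside within 4 mm of the plate's top); round module on the round plate, square module on the square plate, each upright within 0.1 rad and its centre within 12 mm of the plate's; all released and at rest (all of step 2 and horizontal distance between motor and plate_round below 0.012 m and z of motor in the frame of plate_round between 0 and 0.008 m and angle between each of motor, gearbox's own z axis and vertical below 0.1 rad and horizontal distance between gearbox and plate_square below 0.012 m and z of gearbox in the frame of plate_square between 0 and 0.008 m and linear speed of each of motor, gearbox below 0.02 m/s); the robot touches nothing.
It fails at once if the blue bin is moved by more than 30 mm (distance of bin from where it was at the start of the episode above 0.03 m).
It fails at once if the screwdriver is moved by more than 30 mm (distance of driver from where it was at the start of the episode above 0.03 m).
It fails at once if the aluminium cap is moved by more than 30 mm (distance of cap from where it was at the start of the episode above 0.03 m).
It fails at once if the round module is tipped over (angle between motor's own z axis and vertical above 0.6 rad).
It fails at once if the square module is tipped over (angle between gearbox's own z axis and vertical above 0.6 rad).
It also fails if it takes over 136 s, if anything falls off the work surface, if the arm or the gripper's body presses on something with over 40 N, if the wrist force passes 120 N, or if a joint passes its speed limit or range.

## Working session

There is one attempt and no reset: what is moved stays moved. The work goes in short steps, Python scripts to look and compute and a shell command to move; the robot and the scene stay as the last step left them, time stands still between calls to the robot, and variables do not carry over. Pictures are saved under pics/ and viewed, at most 14 in all, crops included, and the job is handed in when it is done.

```bash
ls; mkdir -p pics
cat > h.py <<'E'
import numpy as np, cv2
from cell import robot
from scipy.spatial.transform import Rotation as R
def cam(n): return robot.read_camera(n)
def ray(c,u,v):
    d=np.array([(u-c['cx'])/c['fx'],(v-c['cy'])/c['fy']]);s=d.copy()
    for _ in range(20): s=d/(1+c['k1']*(s@s))
    P=np.array(c['pose']);return P[:3,3],P[:3,:3]@np.array([s[0],s[1],1])
def onz(c,u,v,z):
    o,d=ray(c,u,v);return (o+d*(z-o[2])/d[2])[:2]
def proj(c,p):
    P=np.array(c['pose']);q=P[:3,:3].T@(np.array(p)-P[:3,3]);s=q[:2]/q[2];s=s*(1+c['k1']*(s@s))
    return s[0]*c['fx']+c['cx'],s[1]*c['fy']+c['cy']
def save(c,n): cv2.imwrite('pics/'+n+'.png',c['image'][:,:,::-1])
E
python3 - <<'E'
from h import *
s=robot.observe();print(s['time'],s['tool_pos'],s['tool_rot'])
for n in('top','scene'):
    c=cam(n);save(c,n+'0');print(n,c['fx'],c['k1'],np.round(c['pose'],3).tolist())
E
```

```text
pics
0.0 [ 0.21299384 -0.479682    0.40404058] [-3.14000692e+00 -2.28525934e-04  4.17786715e-01]
top 551.4555158495378 -0.0791767926599351 [[0.008, -0.975, 0.222, 0.28], [-1.0, -0.007, 0.006, -0.014], [-0.004, -0.222, -0.975, 1.131], [0.0, 0.0, 0.0, 1.0]]
scene 608.621638484108 -0.05959584676004725 [[-0.468, 0.756, -0.458, 1.029], [0.884, 0.399, -0.243, 0.239], [-0.001, -0.518, -0.855, 0.969], [0.0, 0.0, 0.0, 1.0]]
```

View pics/top0.png

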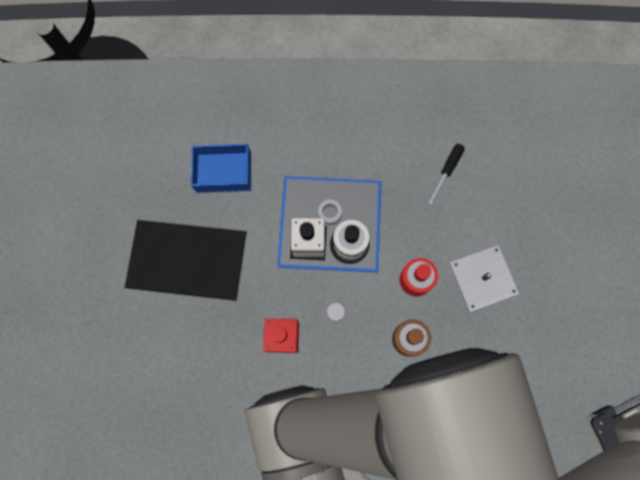

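View pics/scene0.png

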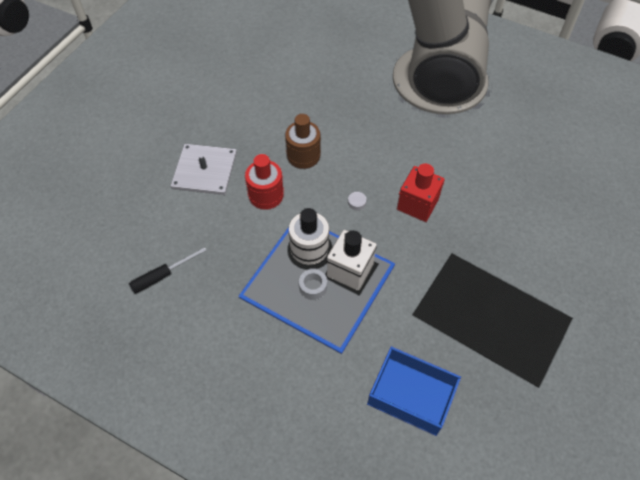

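Top view: gearbox (308,238), motor (351,241), ring (330,211) on the board; mat (186,260); fixture (485,277); red and brown look-alikes near (419,276), (412,338), (281,335); cap (336,311). The scene view agrees: motor hub (308,220), gearbox hub (352,243), ring (313,283), fixture (203,168), mat (493,317).

```bash
cat >> h.py <<'E'
def blobs(m,box,amin=20):
    x0,y0,x1,y1=box;k=np.zeros(m.shape,np.uint8);k[y0:y1,x0:x1]=m[y0:y1,x0:x1]
    n,l,st,ce=cv2.connectedComponentsWithStats(k)
    return sorted([(st[i,4],ce[i],l==i,st[i,:4]) for i in range(1,n) if st[i,4]>=amin],key=lambda a:-a[0])
def rect(c,mask,z):
    ct=max(cv2.findContours(mask.astype(np.uint8),0,2)[0],key=cv2.contourArea)
    pts=np.array([onz(c,*p[0],z) for p in ct],np.float32)
    r=cv2.minAreaRect(pts*1000);return np.round(r[0],1),np.round(r[1],1),round(r[2],1)
def dark(c,t=60): return (c['image'].max(2)<t).astype(np.uint8)
E
python3 - <<'E'
from h import *
B={'top':dict(gh=(297,218,320,245),mh=(342,222,362,247),mat=(110,210,260,310),fx=(440,235,530,320),ring=(316,196,345,224)),
'scene':dict(gh=(340,228,366,258),mh=(296,205,322,232),mat=(400,245,590,395),fx=(160,135,245,200),ring=(297,266,330,300))}
for n in B:
    c=cam(n);b=B[n];d=dark(c);im=c['image'].astype(int)
    for k in('gh','mh'):
        for a in blobs(d,b[k])[:2]: print(n,k,a[0],a[3],a[1].round(1),onz(c,*a[1],.102).round(4))
    a=blobs(d,b['mat'])[0];print(n,'mat',a[0],rect(c,a[2],.004))
    for t in(135,150):
        a=blobs((im.min(2)>t).astype(np.uint8),b['fx'])
        if a: print(n,'fix',a[0][0],rect(c,a[0][2],.012))
    a=blobs((im.min(2)>125).astype(np.uint8),b['ring'])
    for q in a[:2]:
        ct=max(cv2.findContours(q[2].astype(np.uint8),0,2)[0],key=cv2.contourArea)
        e=cv2.fitEllipse(ct);print(n,'ring',q[0],e,onz(c,*e[0],.021).round(4))
    bl=((im[:,:,2]-im[:,:,0]>60)).astype(np.uint8)
    for q in blobs(bl,(0,0,640,480),100)[:3]: print(n,'blue',q[3],rect(c,q[2],.008))
E
```

```text
top gh 168 [301 223  13  17] [306.7 230.9] [0.5384 0.0404]
top mh 183 [345 226  14  17] [351.5 233.9] [ 0.533  -0.0457]
top mat 7561 (array([500.3, 299.3]), array([235.7, 145.7]), 84.3)
top fix 2814 (array([ 464.9, -322. ]), array([112.9, 112.8]), 20.0)
top fix 2634 (array([ 464.6, -322.2]), array([109.8, 110.2]), 19.8)
top ring 411 ((328.69140625, 210.45924377441406), (23.37903594970703, 27.387741088867188), 53.55107498168945) [ 6.03e-01 -5.00e-04]
top blue [191 144  59  47] (array([703.7, 236.8]), array([106.3, 127.8]), 2.2)
top blue [277 176 104  96] (array([580. ,  -2.7]), array([209.3, 199.5]), 87.5)
scene gh 333 [345 231  16  25] [352.3 243. ] [0.5364 0.0406]
scene mh 318 [301 209  15  23] [308.1 220.3] [ 0.531  -0.0462]
scene mat 10466 (array([500.6, 299.7]), array([236.6, 147.7]), 84.3)
scene fix 2344 (array([ 463.5, -322. ]), array([112.2, 112. ]), 20.0)
scene fix 2215 (array([ 464.1, -321.5]), array([109.6, 110. ]), 19.8)
scene ring 458 ((311.7568664550781, 280.05865478515625), (25.51407241821289, 31.094406127929688), 111.47306060791016) [ 0.5922 -0.0072]
scene blue [369 347  92  82] (array([685.2, 229.7]), array([107.1, 125. ]), 2.4)
scene blue [239 228 156 125] (array([580.3,  -2. ]), array([209.7, 200. ]), 87.6)
```

Careful with the scale: shifts go in shares of 250 mm and turns go in shares of pi rad. That gives: -0.1153 rad is -0.0367.

```bash
echo '[[0, 0, 0, 0, 0, -0.0367], [0, 0, 0, 0, 0, -0.0367], [0, 0, 0, 0, 0, -0.0367], [0, 0, 0, 0, 0, -0.0367], [0, 0, 0, 0, 0, -0.0367]]' > rows.txt && python3 -m pendant rows.txt 0.06 30
echo '[[0, 0, 0, 0, 0, -0.0367], [0, 0, 0, 0, 0, -0.0367], [0, 0, 0, 0, 0, -0.0367], [0, 0, 0, 0, 0, -0.0367], [0, 0, 0, 0, 0, -0.0367], [0, 0, 0, 0, 0, 0], [0, 0, 0, 0, 0, 0]]' > rows.txt && python3 -m pendant rows.txt
```

```text
time: 0.62
tool_pos: [0.213, -0.4798, 0.4045]
tool_rot: [-3.141, -0.0, 1.0]
contact_force: [0.6, -0.2, 1.2]
opening: 0.0632
grip_force: 0.0
time: 1.2
tool_pos: [0.213, -0.4798, 0.4046]
tool_rot: [-3.142, -0.0, 1.567]
contact_force: [-0.6, 0.8, 0.1]
opening: 0.0601
grip_force: 0.0
```

To row units: 0.0325 m is 0.13, 0.0203 m is 0.0812.

```bash
echo '[[0.13, 0.0812, 0, 0, 0, 0], [0.13, 0.0812, 0, 0, 0, 0], [0.13, 0.0812, 0, 0, 0, 0], [0.13, 0.0812, 0, 0, 0, 0], [0.13, 0.0812, 0, 0, 0, 0], [0.13, 0.0812, 0, 0, 0, 0], [0.13, 0.0812, 0, 0, 0, 0], [0.13, 0.0812, 0, 0, 0, 0]]' > rows.txt && python3 -m pendant rows.txt >/dev/null
echo '[[0.13, 0.0812, 0, 0, 0, 0], [0.13, 0.0812, 0, 0, 0, 0], [0.13, 0.0812, 0, 0, 0, 0], [0.13, 0.0812, 0, 0, 0, 0], [0.13, 0.0812, 0, 0, 0, 0], [0.13, 0.0812, 0, 0, 0, 0], [0.13, 0.0812, 0, 0, 0, 0], [0.13, 0.0812, 0, 0, 0, 0]]' > rows.txt && python3 -m pendant rows.txt >/dev/null
echo '[[0, 0, 0, 0, 0, 0], [0, 0, 0, 0, 0, 0], [0, 0, 0, 0, 0, 0]]' > rows.txt && python3 -m pendant rows.txt
python3 - <<'E'
from h import *
c=cam('wrist');save(c,'w1');print(np.round(c['pose'],3).tolist(),c['fx'],c['k1'])
print(proj(c,(.5374,.0405,.122)),proj(c,(.532,-.046,.122)))
E
```

```text
time: 2.78
tool_pos: [0.5376, 0.0401, 0.4043]
tool_rot: [-3.141, 0.0, 1.569]
contact_force: [-1.0, -0.9, -0.7]
opening: 0.06
grip_force: 0.0
[[1.0, -0.002, -0.0, 0.538], [-0.002, -0.97, -0.245, 0.105], [0.0, 0.245, -0.97, 0.384], [0.0, 0.0, 0.0, 1.0]] 346.3513849884729 -0.018829277109871072
(np.float64(325.4390803392661), np.float64(243.3674988749107)) (np.float64(319.2051092056471), np.float64(343.1779037068522))
```

View pics/w1.png

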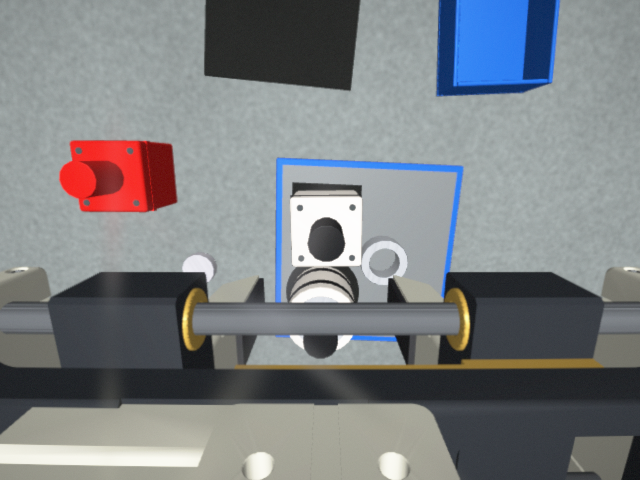

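The wrist view shows the gearbox under the gripper: hub top near (326,242), where predicted (325,243). The motor is at (320,345) and the ring at (384,262).

To row units: 0.024 m is 0.096, 0.02 m is 0.08.

```bash
echo '[[0, 0, 0.096, 0, 0, 0], [0, 0, 0.096, 0, 0, 0], [0, 0, 0.096, 0, 0, 0], [0, 0, 0.096, 0, 0, 0], [0, 0, 0.096, 0, 0, 0], [0, 0, 0.08, 0, 0, 0], [0, 0, 0, 0, 0, 0], [0, 0, 0, 0, 0, 0]]' > rows.txt && python3 -m pendant rows.txt
echo '[[0, 0, 0, 0, 0, 0], [0, 0, 0, 0, 0, 0], [0, 0, 0, 0, 0, 0], [0, 0, 0, 0, 0, 0], [0, 0, 0, 0, 0, 0], [0, 0, 0, 0, 0, 0], [0, 0, 0, 0, 0, 0], [0, 0, 0, 0, 0, 0]]' > rows.txt && python3 -m pendant rows.txt 0.0 35
echo '[[0, 0, -0.04, 0, 0, 0], [0, 0, -0.08, 0, 0, 0], [0, 0, -0.12, 0, 0, 0], [0, 0, -0.12, 0, 0, 0], [0, 0, -0.08, 0, 0, 0], [0, 0, 0, 0, 0, 0], [0, 0, 0, 0, 0, 0]]' > rows.txt && python3 -m pendant rows.txt
```

```text
time: 3.5
tool_pos: [0.5376, 0.039, 0.2647]
tool_rot: [-3.14, 0.0, 1.568]
contact_force: [-0.1, -0.6, 1.0]
opening: 0.0601
grip_force: 0.0
time: 4.17
tool_pos: [0.5378, 0.0402, 0.2652]
tool_rot: [3.141, 0.0, 1.571]
contact_force: [-2.4, -0.4, 6.2]
opening: 0.0292
grip_force: 35.0
time: 4.75
tool_pos: [0.5376, 0.0402, 0.3745]
tool_rot: [3.141, 0.0, 1.571]
contact_force: [0.1, 0.2, -7.6]
opening: 0.0297
grip_force: 35.0
```

To row units: 0.032 m is 0.128, 0.02 m is 0.08.

```bash
echo '[[0.04, -0.004, 0, 0, 0, 0], [0.08, -0.008, 0, 0, 0, 0], [0.128, -0.012, 0, 0, 0, 0], [0.128, -0.012, 0, 0, 0, 0], [0.128, -0.012, 0, 0, 0, 0], [0.128, -0.012, 0, 0, 0, 0], [0.128, -0.012, 0, 0, 0, 0], [0.128, -0.012, 0, 0, 0, 0]]' > rows.txt && python3 -m pendant rows.txt >/dev/null
echo '[[0.128, -0.016, 0, 0, 0, 0], [0.12, -0.016, 0, 0, 0, 0], [0.08, -0.008, 0, 0, 0, 0], [0.04, -0.004, 0, 0, 0, 0], [0, 0, 0, 0, 0, 0], [0, 0, 0, 0, 0, 0]]' > rows.txt && python3 -m pendant rows.txt
echo '[[0, 0, 0.08, 0, 0, 0], [0, 0, 0.1, 0, 0, 0], [0, 0, 0.1, 0, 0, 0], [0, 0, 0.08, 0, 0, 0], [0, 0, 0.048, 0, 0, 0], [0, 0, 0.028, 0, 0, 0], [0, 0, 0.016, 0, 0, 0], [0, 0, 0.008, 0, 0, 0]]' > rows.txt && python3 -m pendant rows.txt
```

```text
time: 5.92
tool_pos: [0.5054, 0.3543, 0.3726]
tool_rot: [-3.138, 0.002, 1.572]
contact_force: [0.5, -0.2, -6.5]
opening: 0.0296
grip_force: 35.0
time: 6.58
tool_pos: [0.5062, 0.3534, 0.2594]
tool_rot: [-3.141, 0.0, 1.57]
contact_force: [-0.3, 0.6, -7.1]
opening: 0.0293
grip_force: 35.0
```

Lower the last 2 mm, release, retreat, go over to the motor.

To row units: 0.001 m is 0.004.

```bash
echo '[[0, 0, 0.004, 0, 0, 0], [0, 0, 0.004, 0, 0, 0], [0, 0, 0, 0, 0, 0]]' > rows.txt && python3 -m pendant rows.txt
echo '[[0, 0, 0, 0, 0, 0], [0, 0, 0, 0, 0, 0], [0, 0, 0, 0, 0, 0], [0, 0, 0, 0, 0, 0]]' > rows.txt && python3 -m pendant rows.txt 0.06
echo '[[0, 0, -0.08, 0, 0, 0], [0, 0, -0.12, 0, 0, 0], [0, 0, -0.12, 0, 0, 0], [0, 0, 0, 0, 0, 0], [0, 0, 0, 0, 0, 0]]' > rows.txt && python3 -m pendant rows.txt
```

```text
time: 6.83
tool_pos: [0.506, 0.3542, 0.2584]
tool_rot: [3.14, -0.001, 1.571]
contact_force: [1.1, 0.5, -6.9]
opening: 0.0295
grip_force: 35.0
time: 7.17
tool_pos: [0.5061, 0.3543, 0.2588]
tool_rot: [3.14, -0.001, 1.571]
contact_force: [0.0, 0.6, 0.2]
opening: 0.0515
grip_force: 0.0
time: 7.58
tool_pos: [0.5061, 0.3544, 0.3402]
tool_rot: [3.137, -0.002, 1.571]
contact_force: [-0.4, 0.5, -0.4]
opening: 0.0596
grip_force: 0.0
```

To row units: -0.0364 m is -0.1456, 0.0024 m is 0.0096.

```bash
echo '[[-0.1456, 0.0096, 0, 0, 0, 0], [-0.1456, 0.0096, 0, 0, 0, 0], [-0.1456, 0.0096, 0, 0, 0, 0], [-0.1456, 0.0096, 0, 0, 0, 0], [-0.1456, 0.0096, 0, 0, 0, 0], [-0.1456, 0.0096, 0, 0, 0, 0]]' > rows.txt && python3 -m pendant rows.txt >/dev/null
echo '[[-0.1456, 0.0096, 0, 0, 0, 0], [-0.1456, 0.0096, 0, 0, 0, 0], [-0.1456, 0.0096, 0, 0, 0, 0], [-0.1456, 0.0096, 0, 0, 0, 0], [-0.1456, 0.0096, 0, 0, 0, 0], [0, 0, 0, 0, 0, 0], [0, 0, 0, 0, 0, 0]]' > rows.txt && python3 -m pendant rows.txt
echo '[[0, 0, 0.08, 0, 0, 0], [0, 0, 0.1, 0, 0, 0], [0, 0, 0.08, 0, 0, 0], [0, 0, 0.044, 0, 0, 0], [0, 0, 0, 0, 0, 0], [0, 0, 0, 0, 0, 0]]' > rows.txt && python3 -m pendant rows.txt
echo '[[0, 0, 0, 0, 0, 0], [0, 0, 0, 0, 0, 0], [0, 0, 0, 0, 0, 0], [0, 0, 0, 0, 0, 0], [0, 0, 0, 0, 0, 0], [0, 0, 0, 0, 0, 0], [0, 0, 0, 0, 0, 0], [0, 0, 0, 0, 0, 0]]' > rows.txt && python3 -m pendant rows.txt 0.0 35
echo '[[0, 0, -0.04, 0, 0, 0], [0, 0, -0.08, 0, 0, 0], [0, 0, -0.12, 0, 0, 0], [0, 0, -0.12, 0, 0, 0], [0, 0, -0.08, 0, 0, 0], [0, 0, 0, 0, 0, 0], [0, 0, 0, 0, 0, 0]]' > rows.txt && python3 -m pendant rows.txt
```

```text
time: 8.67
tool_pos: [0.532, -0.048, 0.3366]
tool_rot: [-3.14, -0.0, 1.567]
contact_force: [-0.5, 1.1, 0.3]
opening: 0.0599
grip_force: 0.0
time: 9.17
tool_pos: [0.5319, -0.0446, 0.2611]
tool_rot: [-3.14, -0.001, 1.573]
contact_force: [-0.2, 0.1, 0.2]
opening: 0.0599
grip_force: 0.0
time: 9.83
tool_pos: [0.5323, -0.0462, 0.2617]
tool_rot: [3.141, -0.0, 1.571]
contact_force: [1.2, 1.5, -1.6]
opening: 0.0297
grip_force: 35.0
time: 10.42
tool_pos: [0.5319, -0.0462, 0.3718]
tool_rot: [3.141, 0.0, 1.571]
contact_force: [-1.3, -0.4, -7.8]
opening: 0.0295
grip_force: 35.0
```

To row units: 0.033 m is 0.132, 0.02 m is 0.08.

```bash
echo '[[0.04, -0.004, 0, 0, 0, 0], [0.08, -0.008, 0, 0, 0, 0], [0.132, -0.0172, 0, 0, 0, 0], [0.132, -0.0172, 0, 0, 0, 0], [0.132, -0.0172, 0, 0, 0, 0], [0.132, -0.0172, 0, 0, 0, 0], [0.132, -0.0172, 0, 0, 0, 0], [0.132, -0.0172, 0, 0, 0, 0]]' > rows.txt && python3 -m pendant rows.txt >/dev/null
echo '[[0.132, -0.0172, 0, 0, 0, 0], [0.08, -0.012, 0, 0, 0, 0], [0.04, -0.004, 0, 0, 0, 0], [0, 0, 0, 0, 0, 0], [0, 0, 0, 0, 0, 0], [0, 0, 0, 0, 0, 0]]' > rows.txt && python3 -m pendant rows.txt
echo '[[0, 0, 0.08, 0, 0, 0], [0, 0, 0.1, 0, 0, 0], [0, 0, 0.1, 0, 0, 0], [0, 0, 0.08, 0, 0, 0], [0, 0, 0.048, 0, 0, 0], [0, 0, 0.028, 0, 0, 0], [0, 0, 0.016, 0, 0, 0], [0, 0, 0.008, 0, 0, 0]]' > rows.txt && python3 -m pendant rows.txt
echo '[[0, 0, 0.004, 0, 0, 0], [0, 0, 0.004, 0, 0, 0], [0, 0, 0, 0, 0, 0]]' > rows.txt && python3 -m pendant rows.txt
```

```text
time: 11.58
tool_pos: [0.495, 0.2441, 0.3705]
tool_rot: [-3.139, 0.001, 1.57]
contact_force: [0.6, -0.4, -6.4]
opening: 0.0293
grip_force: 35.0
time: 12.25
tool_pos: [0.4955, 0.2441, 0.2565]
tool_rot: [-3.142, 0.0, 1.57]
contact_force: [0.0, -0.6, -7.1]
opening: 0.0293
grip_force: 35.0
time: 12.5
tool_pos: [0.4953, 0.2448, 0.2553]
tool_rot: [3.14, -0.0, 1.571]
contact_force: [-0.3, 0.3, -8.1]
opening: 0.0293
grip_force: 35.0
```

To row units: 0.001 m is 0.004.

```bash
echo '[[0, 0, 0.004, 0, 0, 0], [0, 0, 0, 0, 0, 0]]' > rows.txt && python3 -m pendant rows.txt
echo '[[0, 0, 0, 0, 0, 0], [0, 0, 0, 0, 0, 0], [0, 0, 0, 0, 0, 0], [0, 0, 0, 0, 0, 0]]' > rows.txt && python3 -m pendant rows.txt 0.06
echo '[[0, 0, -0.08, 0, 0, 0], [0, 0, -0.12, 0, 0, 0], [0, 0, -0.16, 0, 0, 0], [0, 0, -0.12, 0, 0, 0], [0, 0, 0, 0, 0, 0]]' > rows.txt && python3 -m pendant rows.txt
python3 - <<'E'
from h import *
t=cam('top');s=cam('scene');save(t,'top1');save(s,'scene1')
a=cv2.resize(t['image'][150:290,120:400],(800,400),interpolation=2)
cv2.imwrite('pics/crop1.png',a[:,:,::-1])
E
```

```text
time: 12.67
tool_pos: [0.4952, 0.2448, 0.254]
tool_rot: [3.141, -0.0, 1.571]
contact_force: [0.1, 0.4, -7.0]
opening: 0.0297
grip_force: 35.0
time: 13.0
tool_pos: [0.4954, 0.2449, 0.2545]
tool_rot: [3.14, -0.0, 1.571]
contact_force: [-0.4, 0.2, -0.0]
opening: 0.0516
grip_force: 0.0
time: 13.42
tool_pos: [0.4962, 0.2452, 0.3809]
tool_rot: [3.129, -0.004, 1.571]
contact_force: [0.2, -0.2, 0.0]
opening: 0.0601
grip_force: 0.0
```

View pics/crop1.png

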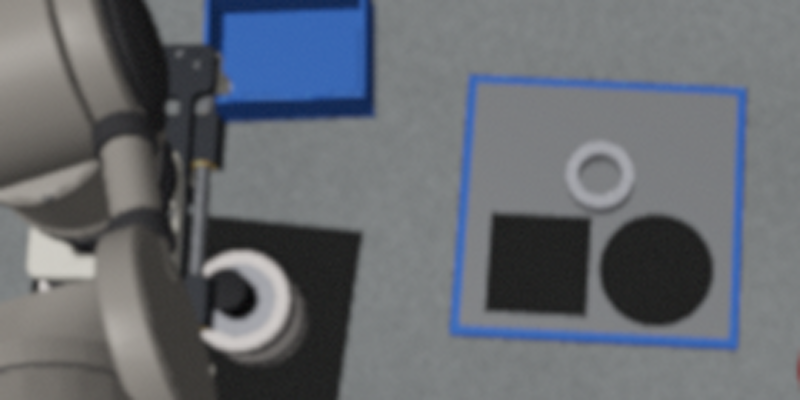

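View pics/scene1.png

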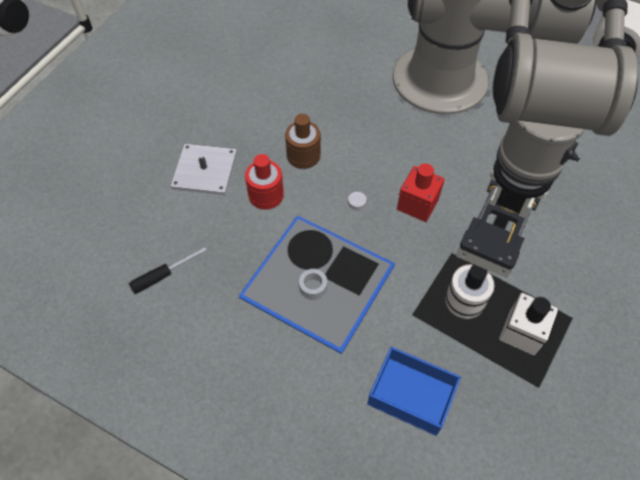

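Both modules stand upright on the mat: scene (468,290) and (530,325). The plates are clear: round at scene (310,249), square at (352,270). The ring is untouched at scene (313,283), top (330,211).

```bash
cat > m.py <<'E'
from h import *
B={'top':dict(sq=(285,220,329,263),ro=(327,222,375,268),ring=(314,194,346,228),post=(476,268,498,286)),
'scene':dict(sq=(322,240,388,300),ro=(282,226,337,274),ring=(295,262,332,302),post=(194,150,214,176))}
for n in B:
    c=cam(n);b=B[n];d=dark(c)
    for k in('sq','ro'):
        a=blobs(d,b[k],200)[0];ct=max(cv2.findContours(a[2].astype(np.uint8),0,2)[0],key=cv2.contourArea)
        P=np.array([onz(c,*p[0],.012) for p in ct],np.float32)*1000
        print(n,k,a[0],rect(c,a[2],.012), 'hull centroid',np.round(cv2.minEnclosingCircle(P)[0],1))
    im=c['image'].astype(int)
    g=(im.min(2)>138).astype(np.uint8)
    for q in blobs(g,b['ring'])[:1]:
        cts,h=cv2.findContours(q[2].astype(np.uint8),cv2.RETR_CCOMP,cv2.CHAIN_APPROX_NONE)
        for ct in cts:
            if len(ct)<20: continue
            P=np.array([onz(c,*p[0],.034) for p in ct],np.float32)*1000;e=cv2.fitEllipse(P);print(n,'ring@34',np.round(e[0],1),np.round(e[1],1))
    for a in blobs(dark(c,90),b['post'],5)[:2]: print(n,'post',a[0],a[1],a[3],onz(c,*a[1],.028).round(4))
E
python3 m.py
```

```text
top sq 1103 (array([537.1,  42.1]), array([70.2, 69.9]), 87.5) hull centroid [537.4  42.3]
top ro 1125 (array([533.7, -44.3]), array([76.8, 77.1]), 0.4) hull centroid [533.2 -43.6]
top ring@34 [600.1  -2. ] [47.5 47.7]
top ring@34 [600.  -2.] [33.3 34.3]
top post 21 [484.80952381 277.14285714] [483 275   5   5] [ 0.4628 -0.3192]
scene sq 1377 (array([537.4,  42.5]), array([71.1, 71.3]), 87.4) hull centroid [537.6  43.7]
scene ro 1314 (array([533.8, -43.4]), array([78.7, 78.8]), 27.8) hull centroid [533.6 -43.1]
scene ring@34 [598.9  -1.8] [47.2 48.5]
scene ring@34 [598.3  -2.2] [32.  33.3]
scene post 51 [202.39215686 163.23529412] [199 158   7  11] [ 0.4671 -0.3193]
```

To row units: -0.0309 m is -0.1236, 0.0129 m is 0.0516.

```bash
echo '[[-0.1236, 0.0516, 0, 0, 0, 0], [-0.1236, 0.0516, 0, 0, 0, 0], [-0.1236, 0.0516, 0, 0, 0, 0], [-0.1236, 0.0516, 0, 0, 0, 0], [-0.1236, 0.0516, 0, 0, 0, 0], [-0.1236, 0.0516, 0, 0, 0, 0], [-0.1236, 0.0516, 0, 0, 0, 0], [-0.1236, 0.0516, 0, 0, 0, 0]]' > rows.txt && python3 -m pendant rows.txt 0.075 >/dev/null
echo '[[0, 0, 0.08, 0, 0, 0], [0, 0, 0.12, 0, 0, 0], [0, 0, 0.12, 0, 0, 0], [0, 0, 0.12, 0, 0, 0], [0, 0, 0.12, 0, 0, 0], [0, 0, 0.08, 0, 0, 0], [0, 0, 0, 0, 0, 0], [0, 0, 0, 0, 0, 0]]' > rows.txt && python3 -m pendant rows.txt
echo '[[0, 0, 0, 0, 0, 0], [0, 0, 0, 0, 0, 0]]' > rows.txt && python3 -m pendant rows.txt
```

```text
time: 14.95
tool_pos: [0.5977, -0.0024, 0.2118]
tool_rot: [-3.137, -0.001, 1.571]
contact_force: [1.0, -0.1, 0.7]
opening: 0.0751
grip_force: 0.0
time: 15.12
tool_pos: [0.5989, -0.0025, 0.2152]
tool_rot: [3.139, 0.0, 1.571]
contact_force: [-0.5, -0.8, -0.0]
opening: 0.0752
grip_force: 0.0
```

To row units: 0.011 m is 0.044, 0.008 m is 0.032.

```bash
echo '[[0, 0, 0.044, 0, 0, 0], [0, 0, 0.032, 0, 0, 0], [0, 0, 0.012, 0, 0, 0], [0, 0, 0, 0, 0, 0], [0, 0, 0, 0, 0, 0], [0, 0, 0, 0, 0, 0]]' > rows.txt && python3 -m pendant rows.txt
echo '[[0, 0, 0, 0, 0, 0], [0, 0, 0, 0, 0, 0], [0, 0, 0, 0, 0, 0], [0, 0, 0, 0, 0, 0], [0, 0, 0, 0, 0, 0], [0, 0, 0, 0, 0, 0]]' > rows.txt && python3 -m pendant rows.txt 0.0 20
echo '[[0, 0, -0.08, 0, 0, 0], [0, 0, -0.14, 0, 0, 0], [0, 0, -0.16, 0, 0, 0], [0, 0, -0.16, 0, 0, 0], [0, 0, -0.14, 0, 0, 0], [0, 0, -0.08, 0, 0, 0], [0, 0, 0, 0, 0, 0], [0, 0, 0, 0, 0, 0]]' > rows.txt && python3 -m pendant rows.txt
```

```text
time: 15.62
tool_pos: [0.5984, -0.0025, 0.1918]
tool_rot: [3.141, 0.0, 1.571]
contact_force: [0.1, -0.0, 0.1]
opening: 0.0749
grip_force: 0.0
time: 16.12
tool_pos: [0.5984, -0.0025, 0.1918]
tool_rot: [3.141, 0.0, 1.571]
contact_force: [-0.2, 0.5, 0.8]
opening: 0.0493
grip_force: 20.0
time: 16.78
tool_pos: [0.5982, -0.0024, 0.3823]
tool_rot: [3.14, 0.0, 1.571]
contact_force: [0.2, 1.2, -1.9]
opening: 0.0494
grip_force: 20.0
```

To row units: -0.0319 m is -0.1276, -0.0134 m is -0.0536.

```bash
echo '[[-0.1276, -0.0536, 0, 0, 0, 0], [-0.1276, -0.0536, 0, 0, 0, 0], [-0.1276, -0.0536, 0, 0, 0, 0], [-0.1276, -0.0536, 0, 0, 0, 0], [-0.1276, -0.0536, 0, 0, 0, 0]]' > rows.txt && python3 -m pendant rows.txt >/dev/null
echo '[[-0.1276, -0.0536, 0, 0, 0, 0], [-0.1276, -0.0536, 0, 0, 0, 0], [-0.1276, -0.0536, 0, 0, 0, 0], [-0.1276, -0.0536, 0, 0, 0, 0], [-0.1276, -0.0536, 0, 0, 0, 0], [0, 0, 0, 0, 0, 0], [0, 0, 0, 0, 0, 0], [0, 0, 0, 0, 0, 0]]' > rows.txt && python3 -m pendant rows.txt
echo '[[0, 0, 0.08, 0, 0, 0], [0, 0, 0.12, 0, 0, 0], [0, 0, 0.12, 0, 0, 0], [0, 0, 0.12, 0, 0, 0], [0, 0, 0.08, 0, 0, 0], [0, 0, 0, 0, 0, 0], [0, 0, 0, 0, 0, 0], [0, 0, 0, 0, 0, 0]]' > rows.txt && python3 -m pendant rows.txt
python3 - <<'E'
from h import *
w=cam('scene');a=cv2.resize(w['image'][90:250,100:340],(780,520),interpolation=2);cv2.imwrite('pics/crop2.png',a[:,:,::-1])
E
```

```text
time: 17.87
tool_pos: [0.4642, -0.3211, 0.3798]
tool_rot: [-3.139, -0.003, 1.57]
contact_force: [-0.6, 0.8, -1.3]
opening: 0.0496
grip_force: 20.0
time: 18.53
tool_pos: [0.4652, -0.321, 0.2529]
tool_rot: [3.14, 0.001, 1.572]
contact_force: [-0.1, 1.0, -0.4]
opening: 0.0493
grip_force: 20.0
```

View pics/crop2.png

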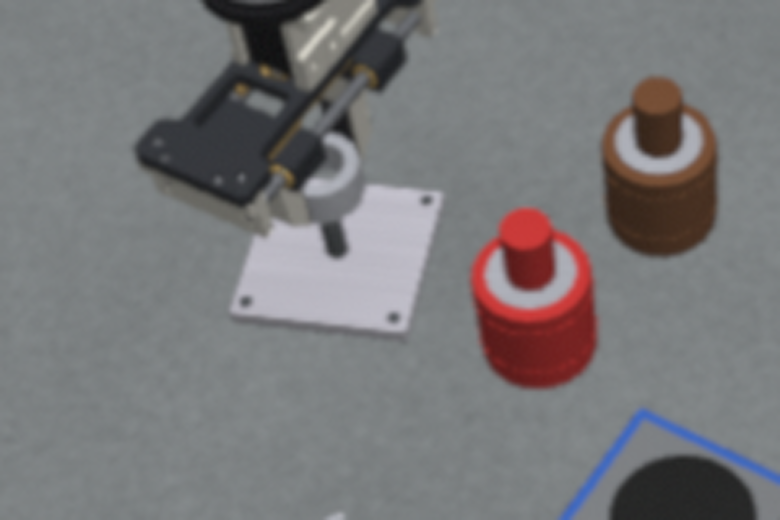

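The ring hangs above the post (crop about (330,170), post foot (338,250)), and the red look-alike is clear to the right.

To row units: 0.012 m is 0.048, 0.01 m is 0.04.

```bash
echo '[[0, 0, 0.048, 0, 0, 0], [0, 0, 0.048, 0, 0, 0], [0, 0, 0.048, 0, 0, 0], [0, 0, 0.04, 0, 0, 0], [0, 0, 0.024, 0, 0, 0], [0, 0, 0.008, 0, 0, 0], [0, 0, 0, 0, 0, 0], [0, 0, 0, 0, 0, 0]]' > rows.txt && python3 -m pendant rows.txt
```

```text
time: 19.25
tool_pos: [0.4646, -0.3216, 0.1984]
tool_rot: [3.141, 0.001, 1.571]
contact_force: [-0.6, -0.0, -0.4]
opening: 0.0492
grip_force: 20.0
```

To row units: 0.0015 m is 0.006.

```bash
echo '[[0, 0, 0.006, 0, 0, 0], [0, 0, 0, 0, 0, 0]]' > rows.txt && python3 -m pendant rows.txt
echo '[[0, 0, 0, 0, 0, 0], [0, 0, 0, 0, 0, 0], [0, 0, 0, 0, 0, 0], [0, 0, 0, 0, 0, 0], [0, 0, 0, 0, 0, 0]]' > rows.txt && python3 -m pendant rows.txt 0.065
echo '[[0, 0, -0.08, 0, 0, 0], [0, 0, -0.14, 0, 0, 0], [0, 0, -0.16, 0, 0, 0], [0, 0, -0.16, 0, 0, 0], [0, 0, -0.12, 0, 0, 0], [0, 0, 0, 0, 0, 0]]' > rows.txt && python3 -m pendant rows.txt
echo '[[0.1456, 0, 0, 0, 0, 0], [0.1456, 0, 0, 0, 0, 0], [0.1456, 0, 0, 0, 0, 0], [0.1456, 0, 0, 0, 0, 0], [0.1456, 0, 0, 0, 0, 0]]' > rows.txt && python3 -m pendant rows.txt
python3 - <<'E'
from h import *
w=cam('scene');a=cv2.resize(w['image'][110:310,150:350],(600,600),interpolation=2);cv2.imwrite('pics/crop3.png',a[:,:,::-1])
t=cam('top');b=cv2.resize(t['image'][235:325,430:530],(600,540),interpolation=2)
cv2.imwrite('pics/crop4.png',cv2.resize(np.vstack([a[60:300,:],b[100:400]]),None,fx=1,fy=1)[:,:,::-1])
E
```

```text
time: 19.42
tool_pos: [0.4644, -0.3216, 0.1966]
tool_rot: [3.141, 0.001, 1.571]
contact_force: [-0.3, -0.1, -1.6]
opening: 0.0495
grip_force: 20.0
time: 19.83
tool_pos: [0.4644, -0.3215, 0.1964]
tool_rot: [3.141, 0.0, 1.571]
contact_force: [0.2, 0.9, 0.4]
opening: 0.0648
grip_force: 0.0
time: 20.33
tool_pos: [0.4652, -0.3221, 0.3684]
tool_rot: [3.132, 0.009, 1.571]
contact_force: [0.6, -0.7, -0.0]
opening: 0.0654
grip_force: 0.0
time: 20.75
tool_pos: [0.4638, -0.1379, 0.3608]
tool_rot: [-3.141, -0.0, 1.57]
contact_force: [0.9, 0.1, 0.2]
opening: 0.0651
grip_force: 0.0
```

View pics/crop4.png

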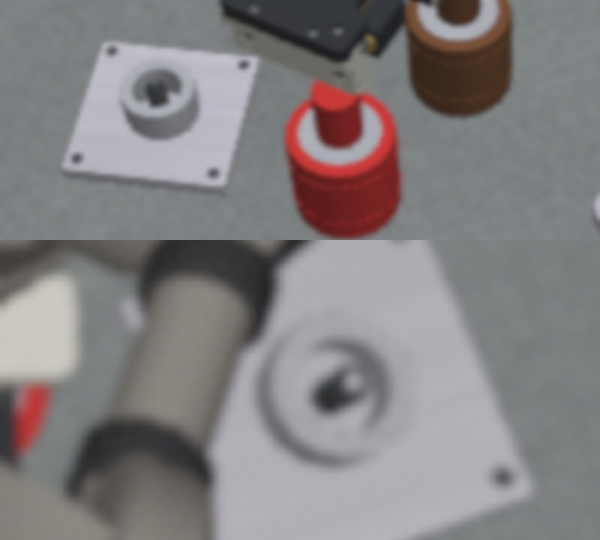

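The ring lies flat on the plate with the post inside its bore, in both the scene part (158,95) and the top part (330,390). Next, fetch the motor.

To row units: 0.0348 m is 0.1392, 0.0028 m is 0.0112.

```bash
echo '[[0.1392, 0.0112, 0, 0, 0, 0], [0.1392, 0.0112, 0, 0, 0, 0], [0.1392, 0.0112, 0, 0, 0, 0], [0.1392, 0.0112, 0, 0, 0, 0], [0.1392, 0.0112, 0, 0, 0, 0], [0.1392, 0.0112, 0, 0, 0, 0]]' > rows.txt && python3 -m pendant rows.txt 0.06 35 >/dev/null
echo '[[0.1392, 0.0112, 0, 0, 0, 0], [0.1392, 0.0112, 0, 0, 0, 0], [0.1392, 0.0112, 0, 0, 0, 0], [0.1392, 0.0112, 0, 0, 0, 0], [0.1392, 0.0112, 0, 0, 0, 0], [0, 0, 0, 0, 0, 0], [0, 0, 0, 0, 0, 0], [0, 0, 0, 0, 0, 0]]' > rows.txt && python3 -m pendant rows.txt
echo '[[0, 0, 0.08, 0, 0, 0], [0, 0, 0.1, 0, 0, 0], [0, 0, 0.1, 0, 0, 0], [0, 0, 0.08, 0, 0, 0], [0, 0, 0, 0, 0, 0], [0, 0, 0, 0, 0, 0], [0, 0, 0, 0, 0, 0]]' > rows.txt && python3 -m pendant rows.txt
```

```text
time: 22.02
tool_pos: [0.4953, 0.2428, 0.3606]
tool_rot: [-3.141, 0.001, 1.571]
contact_force: [0.7, -0.4, -0.4]
opening: 0.0601
grip_force: 0.0
time: 22.6
tool_pos: [0.4959, 0.2426, 0.2724]
tool_rot: [3.14, -0.0, 1.569]
contact_force: [0.0, 0.4, -0.2]
opening: 0.0599
grip_force: 0.0
```

To row units: 0.01 m is 0.04, 0.002 m is 0.008.

```bash
echo '[[0.008, 0, 0.04, 0, 0, 0], [0, 0, 0.032, 0, 0, 0], [0, 0, 0, 0, 0, 0], [0, 0, 0, 0, 0, 0]]' > rows.txt && python3 -m pendant rows.txt
echo '[[0, 0, 0, 0, 0, 0], [0, 0, 0, 0, 0, 0], [0, 0, 0, 0, 0, 0], [0, 0, 0, 0, 0, 0], [0, 0, 0, 0, 0, 0], [0, 0, 0, 0, 0, 0], [0, 0, 0, 0, 0, 0], [0, 0, 0, 0, 0, 0]]' > rows.txt && python3 -m pendant rows.txt 0.0 35
echo '[[0, 0, -0.04, 0, 0, 0], [0, 0, -0.08, 0, 0, 0], [0, 0, -0.12, 0, 0, 0], [0, 0, -0.12, 0, 0, 0], [0, 0, -0.08, 0, 0, 0], [0, 0, 0, 0, 0, 0], [0, 0, 0, 0, 0, 0], [0, 0, 0, 0, 0, 0]]' > rows.txt && python3 -m pendant rows.txt
```

```text
time: 22.93
tool_pos: [0.495, 0.2454, 0.253]
tool_rot: [-3.141, 0.0, 1.571]
contact_force: [-1.4, -0.2, -0.2]
opening: 0.0598
grip_force: 0.0
time: 23.6
tool_pos: [0.4953, 0.2453, 0.2532]
tool_rot: [3.141, -0.0, 1.571]
contact_force: [1.2, -0.7, -0.4]
opening: 0.0293
grip_force: 35.0
time: 24.27
tool_pos: [0.4944, 0.2451, 0.3612]
tool_rot: [-3.138, 0.001, 1.571]
contact_force: [-0.7, 0.2, -7.0]
opening: 0.0293
grip_force: 35.0
```

To row units: -0.033 m is -0.132, -0.02 m is -0.08.

```bash
echo '[[-0.04, 0.004, 0, 0, 0, 0], [-0.08, 0.012, 0, 0, 0, 0], [-0.132, 0.0176, 0, 0, 0, 0], [-0.132, 0.0176, 0, 0, 0, 0], [-0.132, 0.0176, 0, 0, 0, 0], [-0.132, 0.0176, 0, 0, 0, 0], [-0.132, 0.0176, 0, 0, 0, 0], [-0.132, 0.0176, 0, 0, 0, 0]]' > rows.txt && python3 -m pendant rows.txt >/dev/null
echo '[[-0.132, 0.0176, 0, 0, 0, 0], [-0.072, 0.012, 0, 0, 0, 0], [-0.04, 0.004, 0, 0, 0, 0], [0, 0, 0, 0, 0, 0], [0, 0, 0, 0, 0, 0], [0, 0, 0, 0, 0, 0]]' > rows.txt && python3 -m pendant rows.txt
echo '[[0, 0, 0.06, 0, 0, 0], [0, 0, 0.08, 0, 0, 0], [0, 0, 0.08, 0, 0, 0], [0, 0, 0.06, 0, 0, 0], [0, 0, 0.04, 0, 0, 0], [0, 0, 0, 0, 0, 0], [0, 0, 0, 0, 0, 0], [0, 0, 0, 0, 0, 0]]' > rows.txt && python3 -m pendant rows.txt
```

```text
time: 25.43
tool_pos: [0.5336, -0.0428, 0.3625]
tool_rot: [-3.14, -0.001, 1.571]
contact_force: [-0.8, 0.6, -7.1]
opening: 0.0292
grip_force: 35.0
time: 26.1
tool_pos: [0.5344, -0.0433, 0.2842]
tool_rot: [3.14, 0.0, 1.572]
contact_force: [0.4, -0.3, -7.6]
opening: 0.0294
grip_force: 35.0
```

To row units: 0.01 m is 0.04, 0.007 m is 0.028.

```bash
echo '[[0, 0, 0.04, 0, 0, 0], [0, 0, 0.028, 0, 0, 0], [0, 0, 0.012, 0, 0, 0], [0, 0, 0.004, 0, 0, 0], [0, 0, 0, 0, 0, 0], [0, 0, 0, 0, 0, 0]]' > rows.txt && python3 -m pendant rows.txt
echo '[[0, 0, 0.004, 0, 0, 0], [0, 0, 0, 0, 0, 0], [0, 0, 0, 0, 0, 0]]' > rows.txt && python3 -m pendant rows.txt
```

```text
time: 26.6
tool_pos: [0.534, -0.0437, 0.2623]
tool_rot: [3.141, 0.0, 1.571]
contact_force: [0.3, 0.8, -6.5]
opening: 0.0294
grip_force: 35.0
time: 26.85
tool_pos: [0.534, -0.0437, 0.2613]
tool_rot: [3.141, 0.0, 1.571]
contact_force: [-0.1, 0.2, -7.9]
opening: 0.0297
grip_force: 35.0
```

To row units: 0.0005 m is 0.002.

```bash
echo '[[0, 0, 0.002, 0, 0, 0], [0, 0, 0, 0, 0, 0], [0, 0, 0, 0, 0, 0], [0, 0, 0, 0, 0, 0], [0, 0, 0, 0, 0, 0]]' > rows.txt && python3 -m pendant rows.txt 0.06
echo '[[0, 0, -0.08, 0, 0, 0], [0, 0, -0.12, 0, 0, 0], [0, 0, -0.12, 0, 0, 0], [0, 0, -0.04, 0, 0, 0], [0, 0, 0, 0, 0, 0], [0, 0, 0, 0, 0, 0]]' > rows.txt && python3 -m pendant rows.txt
echo '[[0.1448, -0.01, 0, 0, 0, 0], [0.1448, -0.01, 0, 0, 0, 0], [0.1448, -0.01, 0, 0, 0, 0], [0.1448, -0.01, 0, 0, 0, 0], [0.1448, -0.01, 0, 0, 0, 0], [0.1448, -0.01, 0, 0, 0, 0]]' > rows.txt && python3 -m pendant rows.txt >/dev/null
echo '[[0.1448, -0.01, 0, 0, 0, 0], [0.1448, -0.01, 0, 0, 0, 0], [0.1448, -0.01, 0, 0, 0, 0], [0.1448, -0.01, 0, 0, 0, 0], [0.1448, -0.01, 0, 0, 0, 0], [0, 0, 0, 0, 0, 0], [0, 0, 0, 0, 0, 0], [0, 0, 0, 0, 0, 0]]' > rows.txt && python3 -m pendant rows.txt
python3 - <<'E'
from h import *
for n,b,sh in(('top',(342,222,362,247),0),('scene',(296,205,322,232),0)):
    c=cam(n)
    for a in blobs(dark(c),b)[:2]: print(n,a[0],a[3],onz(c,*a[1],.102).round(4))
    if n=='scene': cv2.imwrite('pics/crop5.png',cv2.resize(c['image'][190:390,260:600],(800,470),interpolation=2)[:,:,::-1])
E
```

```text
time: 27.27
tool_pos: [0.5341, -0.0437, 0.2612]
tool_rot: [3.14, 0.0, 1.571]
contact_force: [-0.3, 0.2, -0.9]
opening: 0.0574
grip_force: 0.0
time: 27.77
tool_pos: [0.5337, -0.0436, 0.3505]
tool_rot: [3.141, 0.0, 1.571]
contact_force: [0.2, -0.3, -0.7]
opening: 0.0599
grip_force: 0.0
time: 28.93
tool_pos: [0.5062, 0.3542, 0.3487]
tool_rot: [-3.139, 0.002, 1.571]
contact_force: [0.5, -0.7, -0.3]
opening: 0.0599
grip_force: 0.0
top 180 [344 225  14  17] [ 0.5348 -0.0439]
scene 307 [302 210  15  22] [ 0.5316 -0.0443]
```

View pics/crop5.png

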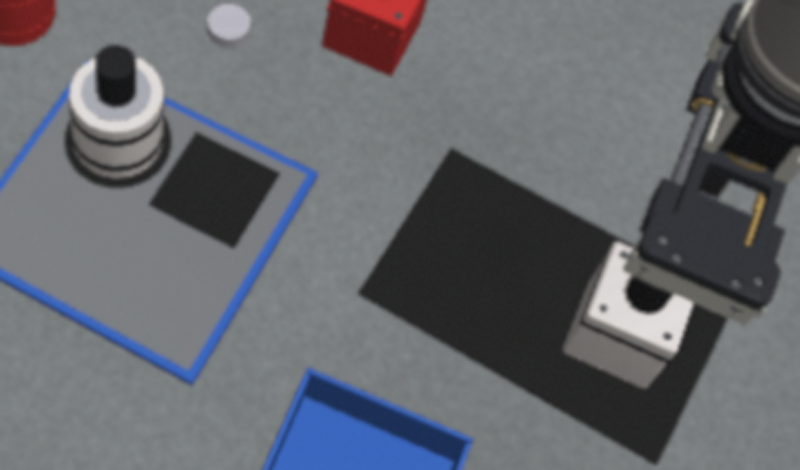

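The motor stands upright and centred on the round plate (crop (115,130)), measured within about 2 mm. The gripper is over the gearbox at (640,310).

To row units: 0.025 m is 0.1, 0.022 m is 0.088.

```bash
echo '[[0, 0, 0.08, 0, 0, 0], [0, 0, 0.1, 0, 0, 0], [0, 0, 0.088, 0, 0, 0], [0, 0, 0.06, 0, 0, 0], [0, 0, 0.032, 0, 0, 0], [0, 0, 0, 0, 0, 0], [0, 0, 0, 0, 0, 0], [0, 0, 0, 0, 0, 0]]' > rows.txt && python3 -m pendant rows.txt
echo '[[0, 0, 0, 0, 0, 0], [0, 0, 0, 0, 0, 0], [0, 0, 0, 0, 0, 0], [0, 0, 0, 0, 0, 0], [0, 0, 0, 0, 0, 0], [0, 0, 0, 0, 0, 0], [0, 0, 0, 0, 0, 0], [0, 0, 0, 0, 0, 0]]' > rows.txt && python3 -m pendant rows.txt 0.0 35
echo '[[0, 0, -0.04, 0, 0, 0], [0, 0, -0.08, 0, 0, 0], [0, 0, -0.12, 0, 0, 0], [0, 0, -0.12, 0, 0, 0], [0, 0, -0.08, 0, 0, 0], [0, 0, 0, 0, 0, 0], [0, 0, 0, 0, 0, 0], [0, 0, 0, 0, 0, 0]]' > rows.txt && python3 -m pendant rows.txt
```

```text
time: 29.7
tool_pos: [0.507, 0.3543, 0.262]
tool_rot: [3.14, -0.001, 1.57]
contact_force: [0.4, 0.1, 0.2]
opening: 0.0599
grip_force: 0.0
time: 30.37
tool_pos: [0.5063, 0.3546, 0.2608]
tool_rot: [-3.141, 0.0, 1.571]
contact_force: [-1.8, 0.4, 2.2]
opening: 0.029
grip_force: 35.0
time: 31.03
tool_pos: [0.506, 0.3542, 0.3683]
tool_rot: [-3.138, 0.002, 1.571]
contact_force: [-1.2, -0.5, -7.4]
opening: 0.0297
grip_force: 35.0
```

To row units: -0.032 m is -0.128, -0.02 m is -0.08.

```bash
echo '[[-0.04, 0.004, 0, 0, 0, 0], [-0.08, 0.008, 0, 0, 0, 0], [-0.128, 0.012, 0, 0, 0, 0], [-0.128, 0.012, 0, 0, 0, 0], [-0.128, 0.012, 0, 0, 0, 0], [-0.128, 0.012, 0, 0, 0, 0], [-0.128, 0.012, 0, 0, 0, 0], [-0.128, 0.012, 0, 0, 0, 0]]' > rows.txt && python3 -m pendant rows.txt >/dev/null
echo '[[-0.128, 0.012, 0, 0, 0, 0], [-0.128, 0.012, 0, 0, 0, 0], [-0.064, 0.012, 0, 0, 0, 0], [-0.04, 0.004, 0, 0, 0, 0], [0, 0, 0, 0, 0, 0], [0, 0, 0, 0, 0, 0], [0, 0, 0, 0, 0, 0]]' > rows.txt && python3 -m pendant rows.txt
echo '[[0, 0, 0.06, 0, 0, 0], [0, 0, 0.08, 0, 0, 0], [0, 0, 0.08, 0, 0, 0], [0, 0, 0.06, 0, 0, 0], [0, 0, 0.04, 0, 0, 0], [0, 0, 0, 0, 0, 0], [0, 0, 0, 0, 0, 0], [0, 0, 0, 0, 0, 0]]' > rows.txt && python3 -m pendant rows.txt
```

```text
time: 32.28
tool_pos: [0.5371, 0.0434, 0.3701]
tool_rot: [-3.14, -0.001, 1.572]
contact_force: [-0.1, -0.2, -7.5]
opening: 0.0295
grip_force: 35.0
time: 32.95
tool_pos: [0.5379, 0.043, 0.2917]
tool_rot: [3.14, 0.0, 1.572]
contact_force: [0.1, 0.1, -7.9]
opening: 0.0296
grip_force: 35.0
```

To row units: 0.01 m is 0.04, 0.007 m is 0.028.

```bash
echo '[[0, 0, 0.04, 0, 0, 0], [0, 0, 0.028, 0, 0, 0], [0, 0, 0.012, 0, 0, 0], [0, 0, 0.004, 0, 0, 0], [0, 0, 0, 0, 0, 0], [0, 0, 0, 0, 0, 0]]' > rows.txt && python3 -m pendant rows.txt
echo '[[0, 0, 0.004, 0, 0, 0], [0, 0, 0, 0, 0, 0], [0, 0, 0, 0, 0, 0]]' > rows.txt && python3 -m pendant rows.txt
```

```text
time: 33.45
tool_pos: [0.5376, 0.0425, 0.2698]
tool_rot: [3.141, 0.0, 1.571]
contact_force: [-0.2, -0.7, -6.3]
opening: 0.0295
grip_force: 35.0
time: 33.7
tool_pos: [0.5375, 0.0425, 0.2689]
tool_rot: [3.141, 0.0, 1.571]
contact_force: [0.3, 0.3, -7.0]
opening: 0.0292
grip_force: 35.0
```

To row units: 0.0005 m is 0.002.

```bash
echo '[[0, 0, 0.002, 0, 0, 0], [0, 0, 0, 0, 0, 0], [0, 0, 0, 0, 0, 0], [0, 0, 0, 0, 0, 0], [0, 0, 0, 0, 0, 0]]' > rows.txt && python3 -m pendant rows.txt 0.06
echo '[[0, 0, -0.08, 0, 0, 0], [0, 0, -0.12, 0, 0, 0], [0, 0, -0.12, 0, 0, 0], [0, 0, -0.08, 0, 0, 0], [0, 0, 0, 0, 0, 0], [0, 0, 0, 0, 0, 0]]' > rows.txt && python3 -m pendant rows.txt
echo '[[0.1448, -0.01, 0, 0, 0, 0], [0.1448, -0.01, 0, 0, 0, 0], [0.1448, -0.01, 0, 0, 0, 0], [0.1448, -0.01, 0, 0, 0, 0], [0.1448, -0.01, 0, 0, 0, 0], [0.1448, -0.01, 0, 0, 0, 0], [0, 0, 0, 0, 0, 0], [0, 0, 0, 0, 0, 0]]' > rows.txt && python3 -m pendant rows.txt
python3 - <<'E'
from h import *
B={'top':((297,218,320,245),(342,222,362,247)),'scene':((340,228,366,258),(296,205,322,232))}
for n in B:
    c=cam(n);save(c,n+'9')
    for b in B[n]:
        for a in blobs(dark(c),b)[:1]: print(n,a[0],a[3],onz(c,*a[1],.102).round(4))
E
```

```text
time: 34.12
tool_pos: [0.5376, 0.0425, 0.2687]
tool_rot: [3.14, 0.0, 1.571]
contact_force: [0.3, 0.1, -0.6]
opening: 0.0572
grip_force: 0.0
time: 34.62
tool_pos: [0.5375, 0.0426, 0.3694]
tool_rot: [3.139, 0.0, 1.571]
contact_force: [-0.5, 0.1, -0.1]
opening: 0.0604
grip_force: 0.0
time: 35.28
tool_pos: [0.5217, 0.2614, 0.3663]
tool_rot: [-3.139, 0.001, 1.574]
contact_force: [0.6, -0.8, -0.5]
opening: 0.0599
grip_force: 0.0
top 169 [299 223  14  17] [0.5383 0.0427]
top 180 [344 225  14  17] [ 0.5347 -0.0438]
scene 328 [346 232  16  24] [0.5364 0.0427]
scene 304 [302 210  15  22] [ 0.5317 -0.0443]
```

View pics/scene9.png

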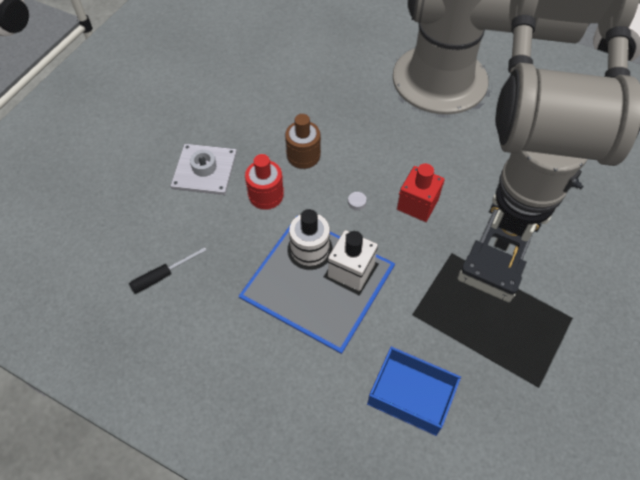

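View pics/top9.png

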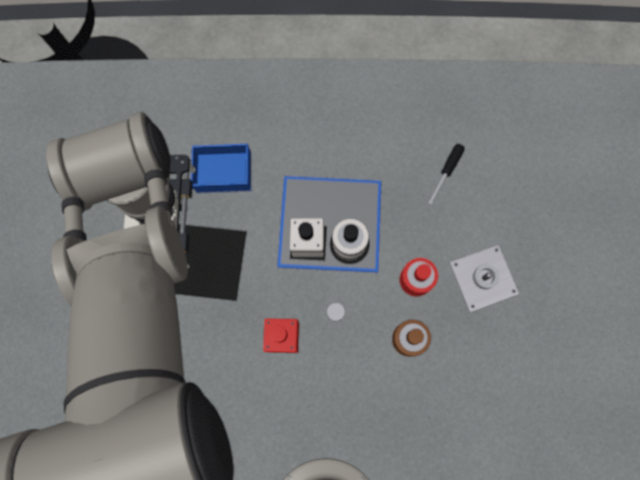

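Both modules stand on their own plates (scene (309,240) and (352,262)), within about 2 mm of centre. The ring is over the post (scene (203,162), top (485,276)), and the bystanders are unmoved.

```bash
python3 -c "
from cell import robot
print(robot.hand_in())"
```

```text
the job is handed in; nothing more can be done
None
```

The job is handed in at about 35 s of the 136 s allowed: the ring lies flat over the fixture post, both modules stand upright within about 2 mm of their own plates' centres, and the bin, screwdriver and cap look unmoved; the hand-in gave no verdict.

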